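# Close the colour jars

## Robot

A 7-joint arm with a two-finger parallel gripper is mounted at the origin on the work surface. World frame = base frame: x ahead of the robot, y to its left, z up, the work surface at z = 0. Lengths are in m, angles in rad, forces in N, time in s.
With the tool pointing down it reaches from about 0.425 to 0.95 m from the base axis. Payload 4.7 kg.
Tool frame: the origin (TCP) lies at the very end of the fingers, on their centre line; the grasp point (between the pads) lies 19 mm behind it; z points along the fingers, y is the line along which they close (so a half turn about z gives the same grasp; the last joint's range is limited). The gripper opens to 87 mm and grips with 3 to 60 N. Pads are 19 mm wide; open, the fingers measure 117 mm over their backs; the gripper's body (75 mm by 190 mm) begins 51 mm behind the grasp point.
Start: joints at [-1.172, 0.469, -0.049, 1.532, 0.024, 1.141, -0.082], TCP at [0.28, 0.614, 0.223] pointing down, gripper open.
Joint ranges: [-2.59, 2.59], [-0.33, 1.99], [-1.39, 1.29], [0.1, 2.45], [-1.04, 4.18], [0.21, 1.99], [-2.66, 2.66]. Speed limits (rad/s): [2.57, 2.57, 3.14, 3.14, 3.14, 3.14, 3.14].

## Interface

Orientations are given as a unit quaternion [w, x, y, z].
In Python, from cell import monitor, imaging, workorder gives the robot as it stands.
- The arm moves only by the shell command python3 -m handwheel 'ROWS' [OPENING] [FORCE]. ROWS is JSON, a list of rows, each an object with "translation": the shift along the tool's x, y, z in m, a list of three; "turn": the turn, a rotation vector about the tool's x, y, z in degrees, a list of three. In form: [{"translation": [tx, ty, tz], "turn": [rx, ry, rz]}, ...]. A call has 1 to 8 rows; each row shifts and turns the commanded pose from where the row before left it, along the tool's axes as they then stand; what a row does not reach is not made up. A row lasts 1/12 s, in which the tool goes at most 41.7 mm and 7.16 degrees, less where a joint would pass 70% of its speed; a pose out of reach is approached as far as the arm can. A call with a gripper value outside its range is refused whole. OPENING is the closure in counts, from 0 (fully open) to 255 (shut), set as the call begins (- or left out, the last holds). The fingers move at their own pace and stop on an object; FORCE is the grip in N (left out, the last holds). Time passes only in rows, so rows that do not move let the fingers close. It gives the time, the measured TCP pose, the force, the opening and the grip force at its end, in the units of the state.
- monitor.state(): the state, without advancing time (a new reading comes with each control period).
- imaging.snapshot(name): name is "scene" or "top" or "wrist"; returns (picture, depth): 384x512x3 uint8, blue, green, red; 384x512 float32, m along the optical axis (not along the pixel's ray), 0 where there is no reading.
- imaging.get_calibration(name): a dict with "camera_matrix" (3x3 intrinsics, pixels), "extrinsics" (4x4, takes a point from camera to world coordinates). Camera axes: x right, y down, z forward; pixel columns grow to the right and rows downward; lengths in m; the calibration is good to about 2 mm. A picture is of the moment at which its call begins: read the wrist's pose just before it. get_calibration takes no time and is no camera call; for the wrist camera it gives the pose at the moment of the call.
- workorder.close_job(): hands the job in; it is judged then, once.
The state is a dict: "t": time; "joints": joint angles; "joint_vel": joint speeds; "joint_torque": joint torques, N m; "tool_pos": TCP position; "ee_rot": TCP orientation; "ft_force": force on the tool from outside, world axes, zero at the start; "wrist_torque": the same for the moment, N m; "grip_width": finger opening in m; "grasp_force": force on a finger pad.
Only numpy, scipy, OpenCV 4.12 (cv2) and the standard library are available. Lean on these libraries where they do the work, as an engineer would, in place of code of your own. Each camera call takes 0.05 s, during which the arm holds its last target. There are 200 camera calls.

## Task

Before the dust gets in, close the four open jars of glass cane: put each wooden lid back on the jar it fits, plug down in the mouth and its flange flat on the rim. Don't tip over any jar, leave the jars standing on the bench, and leave the jacks and the paddle where they lie.

Things in the scene. Friction and masses are not known exactly. Their poses are not given: they have to be found in the camera images.
- jar_small: The smallest of the four loose open white stoneware jars, round and straight-sided, standing upright: outer diameter 62 mm, height 70 mm, wall 4 mm, so the mouth is 54 mm wide. Cut bits of glass cane lie in its lower part. It is not fixed: a sideways push slides it. Origin: centre of its underside; z up.
- jar_medium: The second smallest of the four loose open white stoneware jars, round and straight-sided, standing upright: outer diameter 78 mm, height 85 mm, wall 4 mm, so the mouth is 70 mm wide. Cut bits of glass cane lie in its lower part. It is not fixed: a sideways push slides it. Origin: centre of its underside; z up.
- jar_large: The second largest of the four loose open white stoneware jars, round and straight-sided, standing upright: outer diameter 94 mm, height 100 mm, wall 4 mm, so the mouth is 86 mm wide. Cut bits of glass cane lie in its lower part. It is not fixed: a sideways push slides it. Origin: centre of its underside; z up.
- jar_extra_large: The largest of the four loose open white stoneware jars, round and straight-sided, standing upright: outer diameter 110 mm, height 115 mm, wall 4 mm, so the mouth is 102 mm wide. Cut bits of glass cane lie in its lower part. It is not fixed: a sideways push slides it. Origin: centre of its underside; z up.
- lid_small: The smallest of four round light-wood lids; fits jar_small. Starts knob up. From below: tapered plug 14 mm deep (36 mm wide at its underside, 50 at its top), flange 66 mm wide from z = 14 to 24 mm, knob up to z = 55 mm (27 mm thick at z = 37 to 48: grip there). About 50 g. Origin: centre of the plug's underside; z up. Seated, the flange lies on the jar's rim, origin 56 mm above the jar's.
- lid_medium: The second smallest of four round light-wood lids; fits jar_medium. Starts knob up. From below: tapered plug 14 mm deep (52 mm wide at its underside, 66 at its top), flange 82 mm wide from z = 14 to 24 mm, knob up to z = 55 mm (27 mm thick at z = 37 to 48: grip there). About 80 g. Origin: centre of the plug's underside; z up. Seated, the flange lies on the jar's rim, origin 71 mm above the jar's.
- lid_large: The second largest of four round light-wood lids; fits jar_large. Starts knob up. From below: tapered plug 14 mm deep (68 mm wide at its underside, 82 at its top), flange 98 mm wide from z = 14 to 24 mm, knob up to z = 55 mm (27 mm thick at z = 37 to 48: grip there). About 115 g. Origin: centre of the plug's underside; z up. Seated, the flange lies on the jar's rim, origin 86 mm above the jar's.
- lid_extra_large: The largest of four round light-wood lids; fits jar_extra_large. Starts knob up. From below: tapered plug 14 mm deep (84 mm wide at its underside, 98 at its top), flange 114 mm wide from z = 14 to 24 mm, knob up to z = 55 mm (27 mm thick at z = 37 to 48: grip there). About 160 g. Origin: centre of the plug's underside; z up. Seated, the flange lies on the jar's rim, origin 101 mm above the jar's.
- jacks: Bystander: steel glassblower's jacks (two long blades joined by a spring bow), 340 mm long, 80 mm wide, 22 mm high, lying left (+y) of the jars and lids. Origin: middle of the length, on the bench; x along it towards the blade tips.
- paddle: Bystander: cork-faced wooden paddle lying right (-y) of the jars and lids: blade 110 x 85 mm, 16 mm thick, 300 mm long with its round handle. Origin: on the bench, at the root of the blade; x along it towards the blade (blade from x = 20 to 130 mm, handle to x = -170 mm).
Things that resemble listed ones, but are neither listed nor needed, are in the scene too. What is shaped like the lid_extra_large but green, red or turquoise is not meant.

How it is judged:
By the outcome, as a careful person would: the job done as asked, in the order asked, and still so for the second after the job is handed in, with the robot touching nothing.
It also fails if it takes over 106 s, if anything falls off the work surface, if the arm or the gripper's body presses on something with over 40 N, if the wrist force passes 120 N, or if a joint passes its speed limit or range.

## Working session

There is one attempt and no reset: what is moved stays moved. The work goes in short steps, Python scripts to look and compute and a shell command to move; the robot and the scene stay as the last step left them, time stands still between calls to the robot, and variables do not carry over. Pictures are saved under pics/ and viewed, at most 14 in all, crops included, and the job is handed in when it is done.

```bash
mkdir -p pics; python3 - <<'E'
from cell import monitor, imaging
import cv2,numpy as np
s=monitor.state();print({k:np.round(v,3).tolist() for k,v in s.items()})
for n in("top","scene"):
    p,d=imaging.snapshot(n);cv2.imwrite(f"pics/{n}0.png",p);np.save(f"{n}_d.npy",d)
    c=imaging.get_calibration(n);print(n,np.round(c["camera_matrix"],1).tolist(),np.round(c["extrinsics"],3).tolist())
E
```

```text
{'t': 0.0, 'joints': [-1.172, 0.469, -0.049, 1.534, 0.024, 1.141, -0.082], 'joint_vel': [0.0, -0.001, 0.001, 0.002, 0.0, 0.001, -0.0], 'joint_torque': [-0.0, -50.797, -0.081, -23.616, -0.061, 0.038, 0.0], 'tool_pos': [0.28, 0.614, 0.221], 'ee_rot': [-0.0, 0.212, 0.977, -0.001], 'ft_force': [-0.996, -0.558, -0.378], 'wrist_torque': [-0.019, -0.072, 0.002], 'grasp_force': 0.0, 'grip_width': 0.087}
top [[399.8, 0.0, 256.4], [0.0, 399.8, 189.3], [0.0, 0.0, 1.0]] [[-0.014, -0.985, 0.174, 0.372], [-1.0, 0.017, 0.013, 0.005], [-0.016, -0.173, -0.985, 1.081], [0.0, 0.0, 0.0, 1.0]]
scene [[449.0, 0.0, 262.2], [0.0, 449.0, 188.4], [0.0, 0.0, 1.0]] [[0.769, 0.559, -0.31, 1.053], [0.64, -0.67, 0.377, -0.613], [0.003, -0.488, -0.873, 1.438], [0.0, 0.0, 0.0, 1.0]]
```

View pics/top0.png

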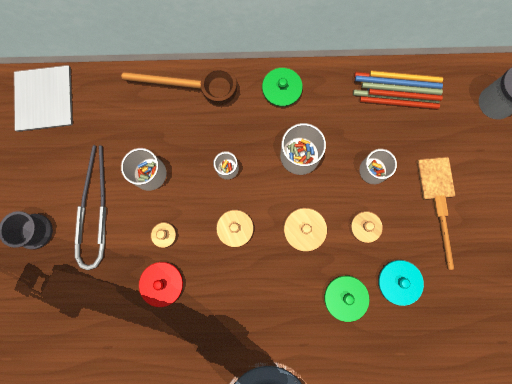

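View pics/scene0.png

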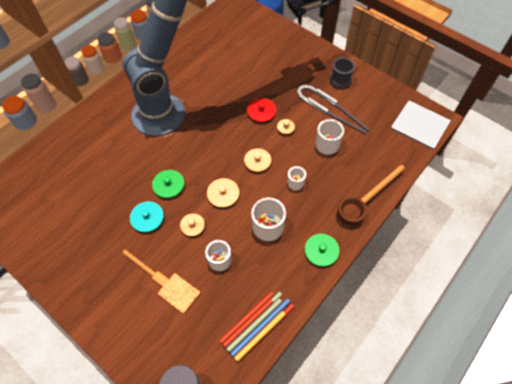

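Top view: the jars are large (144,168), small (226,165), extra large (303,149) and medium (378,166). The wooden lids are small (163,235), large (235,228), extra large (306,229) and medium (367,226). Next I'll measure them from depth.

```bash
cat > h.py <<'E'
from cell import monitor, imaging
import numpy as np, cv2
def cloud(n,d,c=None):
    c=c or imaging.get_calibration(n);K=c["camera_matrix"];E=np.array(c["extrinsics"])
    v,u=np.indices(d.shape);P=np.stack([(u-K[0][2])/K[0][0]*d,(v-K[1][2])/K[1][1]*d,d],-1)
    return P@E[:3,:3].T+E[:3,3]
def circ(P,z0,z1,near=None,r=None):
    m=(P[...,2]>z0)&(P[...,2]<z1)
    if near is not None: m&=np.hypot(P[...,0]-near[0],P[...,1]-near[1])<r
    q=P[m][:,:2].astype(np.float32)
    if len(q)<4: return None
    (c,R)=cv2.minEnclosingCircle(q);return np.round([*c,2*R,len(q),*q.mean(0)],4).tolist()
E
python3 - <<'E'
from h import *
d=np.load("top_d.npy");P=cloud("top",d)
for n,(u,v),h,D in [("jL",(144,168),.1,.094),("jS",(226,165),.07,.062),("jX",(303,149),.115,.11),("jM",(378,166),.085,.078)]:
    c=P[v,u,:2]; print(n,c.round(3),circ(P,h-.005,h+.006,c,D/2+.03))
for n,(u,v),D in [("lS",(163,235),.066),("lL",(235,228),.098),("lX",(306,229),.114),("lM",(367,226),.082)]:
    c=P[v,u,:2]; print(n,c.round(3),circ(P,.019,.028,c,D/2+.02),"knob",circ(P,.048,.06,c,.04))
print("table z",P[300,230,2],"jacks",P[266,90],P[150,98],"paddle",P[160,437])
E
```

```text
jL [0.621 0.322] [0.6098, 0.3148, 0.0953, 195.0, 0.608, 0.3153]
jS [0.623 0.1  ] [0.6214, 0.0991, 0.0627, 106.0, 0.6209, 0.1003]
jX [ 0.663 -0.108] [0.6546, -0.101, 0.1102, 228.0, 0.655, -0.1013]
jM [ 0.613 -0.305] [0.6094, -0.2997, 0.0796, 158.0, 0.6089, -0.3011]
lS [0.438 0.261] [0.4412, 0.2682, 0.0664, 381.0, 0.4402, 0.2666] knob [0.4407, 0.2674, 0.026, 70.0, 0.4411, 0.2675]
lL [0.453 0.075] [0.4556, 0.0792, 0.0979, 945.0, 0.4552, 0.0787] knob [0.4551, 0.0786, 0.0253, 72.0, 0.4553, 0.0783]
lX [ 0.448 -0.106] [0.4496, -0.1073, 0.1137, 1333.0, 0.4492, -0.1071] knob [0.4494, -0.1068, 0.0259, 76.0, 0.4493, -0.1069]
lM [ 0.453 -0.264] [0.4535, -0.2695, 0.0823, 648.0, 0.4533, -0.2681] knob [0.4539, -0.2686, 0.0258, 72.0, 0.4533, -0.2685]
table z 0.000911994847909714 jacks [0.36229681 0.46234468 0.01208072] [0.68215243 0.46295849 0.00133809] paddle [ 0.63250885 -0.47323421  0.01491073]
```

```bash
cat > g.py <<'E'
# remaining shift in tool axes to a world target
import sys; from h import *; from scipy.spatial.transform import Rotation as R
s=monitor.state();r=R.from_quat(s["ee_rot"],scalar_first=True)
t=np.array([float(a) for a in sys.argv[1:4]])
print("t",round(s["t"],2),"pos",np.round(s["tool_pos"],4),"xaxis",np.round(r.as_matrix()[:,0],3),"z",np.round(r.as_matrix()[:,2],3),"togo",np.round(r.inv().apply(t-s["tool_pos"]),4),"w",round(s["grip_width"],4),"F",np.round(s["ft_force"],1),"grip",np.round(s["grasp_force"],1))
E
python3 -m handwheel '[{"translation":[0,0,0],"turn":[0,0,-6.1]},{"translation":[0,0,0],"turn":[0,0,-6.1]},{"translation":[0,0,0],"turn":[0,0,-6.1]},{"translation":[0,0,0],"turn":[0,0,-6.1]},{"translation":[0,0,0],"turn":[0,0,0]}]' 0 20
python3 g.py 0.441 0.2678 0.15
```

```text
t: 0.52
tool_pos: [0.28, 0.6138, 0.2219]
ee_rot: [-0.0, 0.0, 1.0, -0.0]
ft_force: [-0.2, -0.4, 0.8]
grip_width: 0.0873
grasp_force: 0.0
t 0.52 pos [0.28   0.6138 0.2219] xaxis [-1.     0.     0.001] z [-0.001 -0.001 -1.   ] togo [-0.1612 -0.3459  0.0721] w 0.0873 F [-0.2 -0.4  0.8] grip 0.0
```

```bash
python3 -m handwheel '[{"translation":[-0.0134,-0.0288,0.006],"turn":[0,0,0]},{"translation":[-0.0134,-0.0288,0.006],"turn":[0,0,0]},{"translation":[-0.0134,-0.0288,0.006],"turn":[0,0,0]},{"translation":[-0.0134,-0.0288,0.006],"turn":[0,0,0]},{"translation":[-0.0134,-0.0288,0.006],"turn":[0,0,0]},{"translation":[-0.0134,-0.0288,0.006],"turn":[0,0,0]},{"translation":[-0.0134,-0.0288,0.006],"turn":[0,0,0]},{"translation":[-0.0134,-0.0288,0.006],"turn":[0,0,0]}]' >/dev/null
python3 -m handwheel '[{"translation":[-0.0134,-0.0288,0.006],"turn":[0,0,0]},{"translation":[-0.0134,-0.0288,0.006],"turn":[0,0,0]},{"translation":[-0.0134,-0.0288,0.006],"turn":[0,0,0]},{"translation":[-0.0134,-0.0288,0.006],"turn":[0,0,0]},{"translation":[0,0,0],"turn":[0,0,0]},{"translation":[0,0,0],"turn":[0,0,0]}]' >/dev/null
python3 g.py 0.441 0.2678 0.027
python3 - <<'E'
from h import *
c=imaging.get_calibration("wrist");p,d=imaging.snapshot("wrist");cv2.imwrite("pics/w0.png",p)
P=cloud("wrist",d,c)
print(circ(P,.019,.028,(.441,.268),.05),circ(P,.048,.06,(.441,.268),.03))
E
```

```text
t 1.68 pos [0.4408 0.2661 0.1501] xaxis [-1.     0.009  0.001] z [-0.001 -0.001 -1.   ] togo [-0.0003  0.0018  0.1231] w 0.0868 F [-0.7  1.  -0.2] grip 0.0
[0.4428, 0.269, 0.0659, 2679.0, 0.4392, 0.2689] [0.4427, 0.2691, 0.027, 624.0, 0.4411, 0.269]
```

View pics/w0.png

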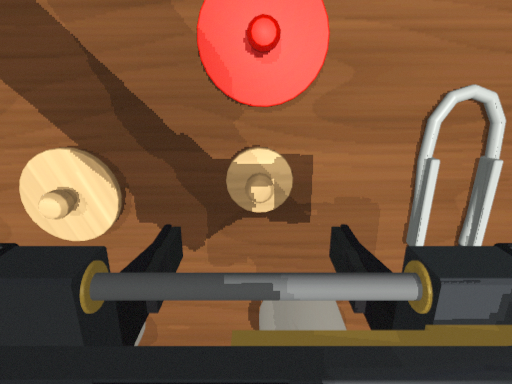

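The wrist view shows the small lid at (260,183), centred between the fingers. I'll go down and grip.

```bash
python3 -m handwheel '[{"translation":[-0.001,0.0024,0.03],"turn":[0,0,0]},{"translation":[0,0,0.03],"turn":[0,0,0]},{"translation":[0,0,0.03],"turn":[0,0,0]},{"translation":[0,0,0.02],"turn":[0,0,0]},{"translation":[0,0,0.013],"turn":[0,0,0]},{"translation":[0,0,0],"turn":[0,0,0]},{"translation":[0,0,0],"turn":[0,0,0]}]' >/dev/null
python3 g.py 0.442 0.2685 0.027
python3 -m handwheel '[{"translation":[0,0,0],"turn":[0,0,0]},{"translation":[0,0,0],"turn":[0,0,0]},{"translation":[0,0,0],"turn":[0,0,0]},{"translation":[0,0,0],"turn":[0,0,0]},{"translation":[0,0,0],"turn":[0,0,0]},{"translation":[0,0,0],"turn":[0,0,0]},{"translation":[0,0,0],"turn":[0,0,0]},{"translation":[0,0,0],"turn":[0,0,0]}]' 255 20
```

```text
t 2.32 pos [0.4404 0.2721 0.0273] xaxis [-1.     0.     0.001] z [-0.001  0.    -1.   ] togo [-0.0016 -0.0036  0.0003] w 0.0865 F [0.7 1.  0.8] grip 0.0
t: 2.98
tool_pos: [0.4412, 0.2707, 0.0276]
ee_rot: [0.0, 0.001, 1.0, 0.0]
ft_force: [-0.1, -0.0, -0.3]
grip_width: 0.0413
grasp_force: 0.0
```

```bash
python3 -m handwheel '[{"translation":[0,0,0],"turn":[0,0,0]},{"translation":[0,0,0],"turn":[0,0,0]},{"translation":[0,0,0],"turn":[0,0,0]},{"translation":[0,0,0],"turn":[0,0,0]},{"translation":[0,0,0],"turn":[0,0,0]}]' 255 20
python3 g.py 0.61 0.1 0.2; python3 g.py 0.61 0.1 0.2
```

```text
t: 3.4
tool_pos: [0.4411, 0.2706, 0.0275]
ee_rot: [-0.0, 0.001, 1.0, -0.0]
ft_force: [0.3, -0.3, 0.9]
grip_width: 0.0252
grasp_force: 19.9
t 3.4 pos [0.4411 0.2706 0.0275] xaxis [-1.     0.002  0.   ] z [-0. -0. -1.] togo [-0.1692 -0.1703 -0.1725] w 0.0252 F [ 0.3 -0.3  0.9] grip 19.9
t 3.4 pos [0.4411 0.2706 0.0275] xaxis [-1.     0.002  0.   ] z [-0. -0. -1.] togo [-0.1692 -0.1703 -0.1725] w 0.0252 F [ 0.3 -0.3  0.9] grip 19.9
```

```bash
python3 -m handwheel '[{"translation":[0,0,-0.02],"turn":[0,0,0]},{"translation":[0,0,-0.038],"turn":[0,0,0]},{"translation":[0,0,-0.038],"turn":[0,0,0]},{"translation":[0,0,-0.038],"turn":[0,0,0]}]' | grep gr
python3 -m handwheel '[{"translation":[-0.0225,-0.0214,0],"turn":[0,0,0]},{"translation":[-0.0225,-0.0214,0],"turn":[0,0,0]},{"translation":[-0.0225,-0.0214,0],"turn":[0,0,0]},{"translation":[-0.0225,-0.0214,0],"turn":[0,0,0]},{"translation":[-0.0225,-0.0214,0],"turn":[0,0,0]},{"translation":[-0.0225,-0.0214,0],"turn":[0,0,0]},{"translation":[-0.0225,-0.0214,0],"turn":[0,0,0]},{"translation":[-0.0225,-0.0214,0],"turn":[0,0,0]}]' >/dev/null
python3 -m handwheel '[{"translation":[0,0,0],"turn":[0,0,0]},{"translation":[0,0,0],"turn":[0,0,0]},{"translation":[0,0,0],"turn":[0,0,0]}]' |grep gr
python3 g.py 0.6207 0.0995 0.0835
python3 - <<'E'
from h import *
p,d=imaging.snapshot("top");cv2.imwrite("pics/t1.png",cv2.resize(p[100:260,140:380],None,fx=3,fy=3))
E
```

```text
grip_width: 0.0252
grasp_force: 19.9
grip_width: 0.0251
grasp_force: 20.0
t 4.65 pos [0.6201 0.0997 0.161 ] xaxis [-1.     0.002  0.001] z [-0.001  0.001 -1.   ] togo [-0.0007 -0.0003  0.0775] w 0.0251 F [-0.1  0.7 -0.7] grip 20.0
```

View pics/t1.png

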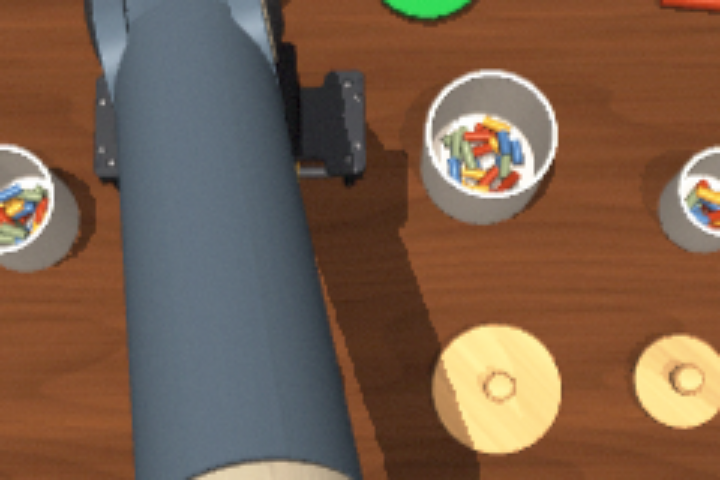

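The arm hides the jar in this view (crop x 120–340), so I'll lower by measured position and watch the force.

```bash
python3 -m handwheel '[{"translation":[-0.0006,0,0.025],"turn":[0,0,0]},{"translation":[0,0,0.02],"turn":[0,0,0]},{"translation":[0,0,0.01],"turn":[0,0,0]},{"translation":[0,0,0.006],"turn":[0,0,0]},{"translation":[0,0,0.006],"turn":[0,0,0]},{"translation":[0,0,0],"turn":[0,0,0]}]' >/dev/null; python3 g.py 0.6207 0.0995 0.0835
python3 -m handwheel '[{"translation":[0,0,0.004],"turn":[0,0,0]},{"translation":[0,0,0.003],"turn":[0,0,0]},{"translation":[0,0,0.002],"turn":[0,0,0]},{"translation":[0,0,0.001],"turn":[0,0,0]},{"translation":[0,0,0],"turn":[0,0,0]}]' >/dev/null; python3 g.py 0.6207 0.0995 0.0835
```

```text
t 5.2 pos [0.6209 0.0996 0.094 ] xaxis [-1.     0.001  0.001] z [-0.001  0.    -1.   ] togo [ 0.0002 -0.0001  0.0105] w 0.0251 F [-0.6 -0.4  0.4] grip 20.0
t 5.62 pos [0.6214 0.0991 0.0845] xaxis [-1.     0.002 -0.   ] z [ 0.  0. -1.] togo [0.0007 0.0004 0.001 ] w 0.0252 F [-0.5 -0.5 -1.1] grip 20.0
```

```bash
python3 -m handwheel '[{"translation":[0,0,0.001],"turn":[0,0,0]},{"translation":[0,0,0.0005],"turn":[0,0,0]},{"translation":[0,0,0],"turn":[0,0,0]}]' ; python3 -m handwheel '[{"translation":[0,0,0],"turn":[0,0,0]},{"translation":[0,0,0],"turn":[0,0,0]},{"translation":[0,0,0],"turn":[0,0,0]},{"translation":[0,0,0],"turn":[0,0,0]},{"translation":[0,0,0],"turn":[0,0,0]},{"translation":[0,0,0],"turn":[0,0,0]}]' 0 20;  python3 g.py 0.455 0.0792 0.12
```

```text
t: 5.87
tool_pos: [0.6219, 0.0991, 0.0837]
ee_rot: [0.0, 0.001, 1.0, 0.0]
ft_force: [-0.8, -0.5, 3.2]
grip_width: 0.0253
grasp_force: 20.0
t: 6.37
tool_pos: [0.6213, 0.0992, 0.0829]
ee_rot: [-0.0, 0.001, 1.0, 0.0]
ft_force: [0.4, -0.9, -0.5]
grip_width: 0.0576
grasp_force: 0.0
t 6.37 pos [0.6213 0.0992 0.0829] xaxis [-1.     0.002  0.   ] z [-0.  0. -1.] togo [ 0.1663 -0.0203 -0.0371] w 0.0576 F [ 0.4 -0.9 -0.5] grip 0.0
```

```bash
python3 -m handwheel '[{"translation":[0,0,-0.035],"turn":[0,0,0]},{"translation":[0,0,-0.035],"turn":[0,0,0]},{"translation":[0.0276,-0.0033,0],"turn":[0,0,0]},{"translation":[0.0276,-0.0033,0],"turn":[0,0,0]},{"translation":[0.0276,-0.0033,0],"turn":[0,0,0]},{"translation":[0.0276,-0.0033,0],"turn":[0,0,0]},{"translation":[0.0276,-0.0033,0],"turn":[0,0,0]},{"translation":[0.0276,-0.0033,0],"turn":[0,0,0]}]' >/dev/null
python3 -m handwheel '[{"translation":[0,0,0],"turn":[0,0,0]},{"translation":[0,0,0],"turn":[0,0,0]},{"translation":[0,0,0],"turn":[0,0,0]}]' >/dev/null
python3 - <<'E'
from h import *
c=imaging.get_calibration("wrist");p,d=imaging.snapshot("wrist")
P=cloud("wrist",d,c);n=(.4553,.0787)
print(circ(P,.019,.028,n,.065),circ(P,.048,.06,n,.03))
p,d=imaging.snapshot("scene");cv2.imwrite("pics/s1.png",cv2.resize(p[80:280,150:400],None,fx=3,fy=3))
P=cloud("scene",d);print("small lid: flange",circ(P,.074,.084,(.621,.099),.05),"knob",circ(P,.105,.118,(.621,.099),.03))
E
python3 g.py 0.456 0.0795 0.0275
```

```text
[0.4573, 0.0794, 0.098, 6640.0, 0.4541, 0.0793] [0.4569, 0.0792, 0.0265, 619.0, 0.4557, 0.0792]
small lid: flange [0.6224, 0.0997, 0.0691, 170.0, 0.6265, 0.0958] knob [0.6245, 0.0986, 0.0251, 34.0, 0.625, 0.0987]
t 7.38 pos [0.4572 0.0799 0.1533] xaxis [-1.     0.002 -0.001] z [ 0.001  0.    -1.   ] togo [ 0.0013 -0.0005  0.1258] w 0.0872 F [ 0.9 -0.9  0.3] grip 0.0
```

View pics/s1.png

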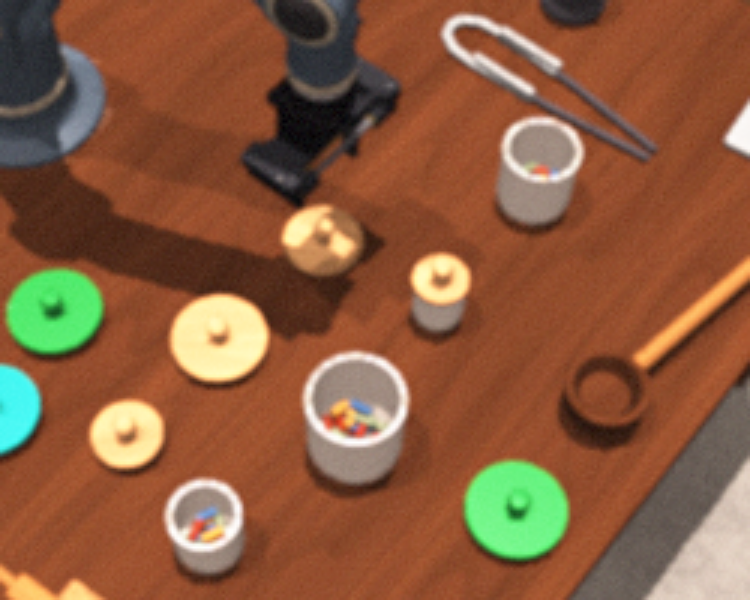

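The small lid sits flat on its jar (crop 440,280). The TCP is centred over the large lid.

```bash
python3 -m handwheel '[{"translation":[0.0005,-0.0005,0.035],"turn":[0,0,0]},{"translation":[0,0,0.035],"turn":[0,0,0]},{"translation":[0,0,0.03],"turn":[0,0,0]},{"translation":[0,0,0.018],"turn":[0,0,0]},{"translation":[0,0,0.008],"turn":[0,0,0]},{"translation":[0,0,0],"turn":[0,0,0]}]' >/dev/null
python3 -m handwheel '[{"translation":[0,0,0],"turn":[0,0,0]},{"translation":[0,0,0],"turn":[0,0,0]},{"translation":[0,0,0],"turn":[0,0,0]},{"translation":[0,0,0],"turn":[0,0,0]},{"translation":[0,0,0],"turn":[0,0,0]},{"translation":[0,0,0],"turn":[0,0,0]},{"translation":[0,0,0],"turn":[0,0,0]},{"translation":[0,0,0],"turn":[0,0,0]}]' 255 25 >/dev/null
python3 -m handwheel '[{"translation":[0,0,0],"turn":[0,0,0]},{"translation":[0,0,0],"turn":[0,0,0]},{"translation":[0,0,0],"turn":[0,0,0]},{"translation":[0,0,0],"turn":[0,0,0]}]' >/dev/null
python3 g.py 0.61 0.315 0.19
```

```text
t 8.88 pos [0.4553 0.0792 0.027 ] xaxis [-1.     0.002  0.   ] z [-0.  0. -1.] togo [-0.1543  0.2361 -0.1629] w 0.0251 F [ 0.6 -0.  -0.5] grip 24.9
```

```bash
python3 -m handwheel '[{"translation":[0,0,-0.025],"turn":[0,0,0]},{"translation":[0,0,-0.04],"turn":[0,0,0]},{"translation":[0,0,-0.04],"turn":[0,0,0]},{"translation":[0,0,-0.04],"turn":[0,0,0]},{"translation":[0,0,-0.015],"turn":[0,0,0]}]' | grep gr
python3 -m handwheel '[{"translation":[-0.0193,0.0295,0],"turn":[0,0,0]},{"translation":[-0.0193,0.0295,0],"turn":[0,0,0]},{"translation":[-0.0193,0.0295,0],"turn":[0,0,0]},{"translation":[-0.0193,0.0295,0],"turn":[0,0,0]},{"translation":[-0.0193,0.0295,0],"turn":[0,0,0]},{"translation":[-0.0193,0.0295,0],"turn":[0,0,0]},{"translation":[-0.0193,0.0295,0],"turn":[0,0,0]},{"translation":[-0.0193,0.0295,0],"turn":[0,0,0]}]' >/dev/null
python3 -m handwheel '[{"translation":[0,0,0],"turn":[0,0,0]},{"translation":[0,0,0],"turn":[0,0,0]},{"translation":[0,0,0],"turn":[0,0,0]}]' |grep gr
python3 g.py 0.6095 0.3153 0.113
python3 - <<'E'
from h import *
p,d=imaging.snapshot("scene");P=cloud("scene",d);n=(.61,.315)
print("jar",circ(P,.092,.104,n,.07),"lid",circ(P,.172,.190,n,.07))
E
```

```text
grip_width: 0.0254
grasp_force: 24.9
grip_width: 0.0251
grasp_force: 25.0
t 10.22 pos [0.6095 0.3139 0.186 ] xaxis [-1.     0.002  0.002] z [-0.002 -0.002 -1.   ] togo [-0.0001  0.0015  0.073 ] w 0.0251 F [ 0.3 -0.4 -0.8] grip 25.0
jar [0.6142, 0.3147, 0.0987, 88.0, 0.6218, 0.2938] lid [0.6152, 0.3129, 0.1008, 257.0, 0.631, 0.3048]
```

```bash
python3 -m handwheel '[{"translation":[0,0.0013,0.025],"turn":[0,0,0]},{"translation":[0,0,0.02],"turn":[0,0,0]},{"translation":[0,0,0.008],"turn":[0,0,0]},{"translation":[0,0,0.006],"turn":[0,0,0]},{"translation":[0,0,0.004],"turn":[0,0,0]},{"translation":[0,0,0],"turn":[0,0,0]}]' >/dev/null; python3 g.py 0.6095 0.3153 0.113
python3 -m handwheel '[{"translation":[0,0,0.004],"turn":[0,0,0]},{"translation":[0,0,0.003],"turn":[0,0,0]},{"translation":[0,0,0.002],"turn":[0,0,0]},{"translation":[0,0,0.001],"turn":[0,0,0]},{"translation":[0,0,0.0005],"turn":[0,0,0]},{"translation":[0,0,0],"turn":[0,0,0]}]' >/dev/null; python3 g.py 0.6095 0.3153 0.113
```

```text
t 10.77 pos [0.6102 0.3156 0.1241] xaxis [-1.     0.003 -0.   ] z [ 0. -0. -1.] togo [ 0.0007 -0.0003  0.0111] w 0.0251 F [-0.5 -0.3 -0.4] grip 25.0
t 11.27 pos [0.6101 0.3162 0.1135] xaxis [-1.     0.002  0.   ] z [-0.  0. -1.] togo [ 0.0006 -0.0009  0.0005] w 0.0251 F [-0.6 -0.  -1. ] grip 25.0
```

```bash
python3 -m handwheel '[{"translation":[0,0,0.001],"turn":[0,0,0]},{"translation":[0,0,0.0005],"turn":[0,0,0]},{"translation":[0,0,0],"turn":[0,0,0]}]' |grep ft ; python3 -m handwheel '[{"translation":[0,0,0],"turn":[0,0,0]},{"translation":[0,0,0],"turn":[0,0,0]},{"translation":[0,0,0],"turn":[0,0,0]},{"translation":[0,0,0],"turn":[0,0,0]},{"translation":[0,0,0],"turn":[0,0,0]},{"translation":[0,0,0],"turn":[0,0,0]},{"translation":[0,0,-0.035],"turn":[0,0,0]},{"translation":[0,0,-0.04],"turn":[0,0,0]}]' 0 25 >/dev/null
python3 -m handwheel '[{"translation":[0.0133,-0.0352,0],"turn":[0,0,0]},{"translation":[0.0133,-0.0352,0],"turn":[0,0,0]},{"translation":[0.0133,-0.0352,0],"turn":[0,0,0]},{"translation":[0.0133,-0.0352,0],"turn":[0,0,0]},{"translation":[0.0133,-0.0352,0],"turn":[0,0,0]},{"translation":[0.0133,-0.0352,0],"turn":[0,0,0]}]' >/dev/null
python3 -m handwheel '[{"translation":[0.0133,-0.0352,0],"turn":[0,0,0]},{"translation":[0.0133,-0.0352,0],"turn":[0,0,0]},{"translation":[0.0133,-0.0352,0],"turn":[0,0,0]},{"translation":[0.0133,-0.0352,0],"turn":[0,0,0]},{"translation":[0.0133,-0.0352,0],"turn":[0,0,0]},{"translation":[0.0133,-0.0352,0],"turn":[0,0,0]},{"translation":[0,0,0],"turn":[0,0,0]},{"translation":[0,0,0],"turn":[0,0,0]}]' >/dev/null
python3 - <<'E'
from h import *
c=imaging.get_calibration("wrist");p,d=imaging.snapshot("wrist")
P=cloud("wrist",d,c);n=(.4494,-.107)
print(circ(P,.019,.028,n,.07),circ(P,.048,.06,n,.03))
p,d=imaging.snapshot("top");cv2.imwrite("pics/t2.png",p)
P=cloud("top",d);print("large lid: flange",circ(P,.104,.116,(.61,.315),.07),"knob",circ(P,.133,.148,(.61,.315),.04))
E
python3 g.py 0.4505 -0.1065 0.0275
```

```text
ft_force: [-2.2, -0.6, 4.1]
[0.4513, -0.1074, 0.1143, 7606.0, 0.4479, -0.1074] [0.4509, -0.1075, 0.0267, 500.0, 0.4496, -0.1074]
large lid: flange [0.6109, 0.315, 0.0988, 1057.0, 0.609, 0.3141] knob [0.61, 0.3144, 0.0262, 82.0, 0.6094, 0.3143]
t 13.45 pos [ 0.4502 -0.1051  0.1872] xaxis [-1.     0.001 -0.001] z [ 0.001  0.001 -1.   ] togo [-0.0002 -0.0015  0.1597] w 0.0866 F [0.6 0.4 0.2] grip 0.0
```

View pics/t2.png

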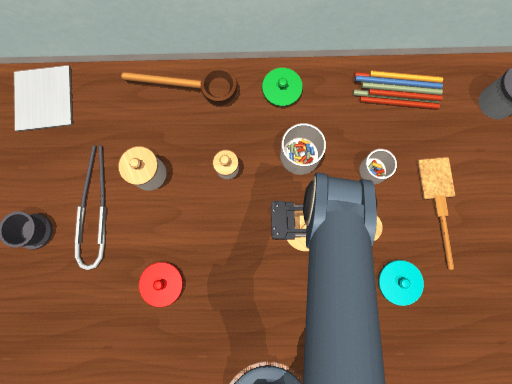

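The large lid is seated at (140,163) and the extra-large lid is under the gripper.

```bash
python3 -m handwheel '[{"translation":[-0.0005,-0.002,0.038],"turn":[0,0,0]},{"translation":[0,0,0.038],"turn":[0,0,0]},{"translation":[0,0,0.036],"turn":[0,0,0]},{"translation":[0,0,0.028],"turn":[0,0,0]},{"translation":[0,0,0.014],"turn":[0,0,0]},{"translation":[0,0,0.006],"turn":[0,0,0]},{"translation":[0,0,0],"turn":[0,0,0]}]' >/dev/null
python3 -m handwheel '[{"translation":[0,0,0],"turn":[0,0,0]},{"translation":[0,0,0],"turn":[0,0,0]},{"translation":[0,0,0],"turn":[0,0,0]},{"translation":[0,0,0],"turn":[0,0,0]},{"translation":[0,0,0],"turn":[0,0,0]},{"translation":[0,0,0],"turn":[0,0,0]},{"translation":[0,0,0],"turn":[0,0,0]},{"translation":[0,0,0],"turn":[0,0,0]}]' 255 30 >/dev/null
python3 -m handwheel '[{"translation":[0,0,0],"turn":[0,0,0]},{"translation":[0,0,0],"turn":[0,0,0]},{"translation":[0,0,0],"turn":[0,0,0]},{"translation":[0,0,0],"turn":[0,0,0]}]' >/dev/null
python3 g.py 0.6545 -0.101 0.2
```

```text
t 15.03 pos [ 0.4502 -0.1079  0.027 ] xaxis [-1.     0.002  0.   ] z [-0.  0. -1.] togo [-0.2043  0.0073 -0.173 ] w 0.0246 F [-0.5 -0.8  1.1] grip 29.8
```

```bash
python3 -m handwheel '[{"translation":[0,0,-0.025],"turn":[0,0,0]},{"translation":[0,0,-0.04],"turn":[0,0,0]},{"translation":[0,0,-0.04],"turn":[0,0,0]},{"translation":[0,0,-0.04],"turn":[0,0,0]},{"translation":[0,0,-0.03],"turn":[0,0,0]}]' | grep gr
python3 -m handwheel '[{"translation":[-0.034,0.0012,0],"turn":[0,0,0]},{"translation":[-0.034,0.0012,0],"turn":[0,0,0]},{"translation":[-0.034,0.0012,0],"turn":[0,0,0]},{"translation":[-0.034,0.0012,0],"turn":[0,0,0]},{"translation":[-0.034,0.001,0],"turn":[0,0,0]},{"translation":[-0.034,0.001,0],"turn":[0,0,0]},{"translation":[0,0,0],"turn":[0,0,0]},{"translation":[0,0,0],"turn":[0,0,0]}]' >/dev/null
python3 -m handwheel '[{"translation":[0,0,0],"turn":[0,0,0]}]' |grep gr
python3 g.py 0.6542 -0.101 0.128
python3 - <<'E'
from h import *
p,d=imaging.snapshot("scene");P=cloud("scene",d);n=(.6546,-.101)
print("jar",circ(P,.107,.119,n,.075),"lid",circ(P,.188,.206,n,.075))
E
```

```text
grip_width: 0.0251
grasp_force: 29.9
grip_width: 0.0253
grasp_force: 30.1
t 16.2 pos [ 0.6531 -0.1016  0.2008] xaxis [-1.     0.002  0.003] z [-0.003  0.    -1.   ] togo [-0.0013  0.0006  0.0728] w 0.0253 F [-1.2 -0.1 -1.3] grip 30.1
jar [0.6581, -0.1003, 0.1098, 86.0, 0.6798, -0.1221] lid [0.6688, -0.1008, 0.1091, 402.0, 0.6836, -0.1025]
```

```bash
python3 -m handwheel '[{"translation":[-0.0008,0.0005,0.025],"turn":[0,0,0]},{"translation":[0,0,0.02],"turn":[0,0,0]},{"translation":[0,0,0.008],"turn":[0,0,0]},{"translation":[0,0,0.006],"turn":[0,0,0]},{"translation":[0,0,0.004],"turn":[0,0,0]},{"translation":[0,0,0],"turn":[0,0,0]}]' >/dev/null; python3 g.py 0.6542 -0.101 0.128
python3 -m handwheel '[{"translation":[0,0,0.004],"turn":[0,0,0]},{"translation":[0,0,0.003],"turn":[0,0,0]},{"translation":[0,0,0.002],"turn":[0,0,0]},{"translation":[0,0,0.001],"turn":[0,0,0]},{"translation":[0,0,0.0005],"turn":[0,0,0]},{"translation":[0,0,0],"turn":[0,0,0]}]' >/dev/null; python3 g.py 0.6542 -0.101 0.128
```

```text
t 16.75 pos [ 0.6548 -0.1012  0.1392] xaxis [-1.     0.002  0.   ] z [-0.  0. -1.] togo [0.0006 0.0002 0.0112] w 0.0254 F [ 0.1 -0.2 -1.5] grip 30.1
t 17.25 pos [ 0.6551 -0.101   0.1285] xaxis [-1.     0.002 -0.   ] z [ 0.  0. -1.] togo [ 0.0009 -0.      0.0005] w 0.0248 F [-0.2 -0.3 -2. ] grip 30.1
```

```bash
python3 -m handwheel '[{"translation":[0,0,0.001],"turn":[0,0,0]},{"translation":[0,0,0.0005],"turn":[0,0,0]},{"translation":[0,0,0],"turn":[0,0,0]}]' |grep ft ; python3 -m handwheel '[{"translation":[0,0,0],"turn":[0,0,0]},{"translation":[0,0,0],"turn":[0,0,0]},{"translation":[0,0,0],"turn":[0,0,0]},{"translation":[0,0,0],"turn":[0,0,0]},{"translation":[0,0,0],"turn":[0,0,0]},{"translation":[0,0,0],"turn":[0,0,0]},{"translation":[0,0,-0.035],"turn":[0,0,0]},{"translation":[0,0,-0.04],"turn":[0,0,0]}]' 0 25 >/dev/null
python3 -m handwheel '[{"translation":[0.025,-0.0208,0],"turn":[0,0,0]},{"translation":[0.025,-0.0208,0],"turn":[0,0,0]},{"translation":[0.025,-0.0208,0],"turn":[0,0,0]},{"translation":[0.025,-0.0208,0],"turn":[0,0,0]},{"translation":[0.025,-0.0208,0],"turn":[0,0,0]},{"translation":[0.025,-0.0208,0],"turn":[0,0,0]},{"translation":[0.025,-0.0208,0],"turn":[0,0,0]},{"translation":[0.025,-0.0208,0],"turn":[0,0,0]}]' >/dev/null
python3 -m handwheel '[{"translation":[0,0,0.03],"turn":[0,0,0]},{"translation":[0,0,0.02],"turn":[0,0,0]},{"translation":[0,0,0],"turn":[0,0,0]},{"translation":[0,0,0],"turn":[0,0,0]}]' >/dev/null
python3 - <<'E'
from h import *
c=imaging.get_calibration("wrist");p,d=imaging.snapshot("wrist")
P=cloud("wrist",d,c);n=(.4538,-.2686)
print(circ(P,.019,.028,n,.055),circ(P,.048,.06,n,.03))
p,d=imaging.snapshot("top")
P=cloud("top",d);print("XL lid: flange",circ(P,.119,.131,(.655,-.101),.08),"knob",circ(P,.148,.163,(.655,-.101),.04))
print("jM",circ(P,.08,.091,(.609,-.3),.07))
E
python3 g.py 0.4545 -0.2683 0.0275
```

```text
ft_force: [-1.3, -0.0, 4.7]
[0.455, -0.2692, 0.0818, 4491.0, 0.4519, -0.269] [0.4549, -0.269, 0.0267, 626.0, 0.4534, -0.269]
XL lid: flange [0.6541, -0.1018, 0.1145, 1493.0, 0.6529, -0.101] knob [0.6539, -0.1015, 0.0262, 86.0, 0.6532, -0.1009]
jM [0.6093, -0.2998, 0.0794, 162.0, 0.6084, -0.3008]
t 19.27 pos [ 0.4558 -0.2672  0.1531] xaxis [-1.     0.001 -0.002] z [ 0.002 -0.001 -1.   ] togo [ 0.0015 -0.001   0.1256] w 0.0868 F [ 0.7 -0.1  0.4] grip 0.0
```

XL is seated level. Next is the medium lid.

```bash
python3 -m handwheel '[{"translation":[0.0005,-0.0015,0.035],"turn":[0,0,0]},{"translation":[0,0,0.035],"turn":[0,0,0]},{"translation":[0,0,0.03],"turn":[0,0,0]},{"translation":[0,0,0.018],"turn":[0,0,0]},{"translation":[0,0,0.008],"turn":[0,0,0]},{"translation":[0,0,0],"turn":[0,0,0]}]' >/dev/null
python3 -m handwheel '[{"translation":[0,0,0],"turn":[0,0,0]},{"translation":[0,0,0],"turn":[0,0,0]},{"translation":[0,0,0],"turn":[0,0,0]},{"translation":[0,0,0],"turn":[0,0,0]},{"translation":[0,0,0],"turn":[0,0,0]},{"translation":[0,0,0],"turn":[0,0,0]},{"translation":[0,0,0],"turn":[0,0,0]},{"translation":[0,0,0],"turn":[0,0,0]}]' 255 25 >/dev/null
python3 -m handwheel '[{"translation":[0,0,0],"turn":[0,0,0]},{"translation":[0,0,0],"turn":[0,0,0]},{"translation":[0,0,0],"turn":[0,0,0]},{"translation":[0,0,0],"turn":[0,0,0]}]' >/dev/null
python3 g.py 0.609 -0.3 0.175
```

```text
t 20.77 pos [ 0.4542 -0.2686  0.0259] xaxis [-1.     0.002  0.   ] z [-0.  0. -1.] togo [-0.1549 -0.0311 -0.1491] w 0.0251 F [-0.4  0.6 -0.2] grip 25.0
```

```bash
python3 -m handwheel '[{"translation":[0,0,-0.025],"turn":[0,0,0]},{"translation":[0,0,-0.04],"turn":[0,0,0]},{"translation":[0,0,-0.04],"turn":[0,0,0]},{"translation":[0,0,-0.04],"turn":[0,0,0]}]' | grep gr
python3 -m handwheel '[{"translation":[-0.031,-0.0063,0],"turn":[0,0,0]},{"translation":[-0.031,-0.0063,0],"turn":[0,0,0]},{"translation":[-0.031,-0.0063,0],"turn":[0,0,0]},{"translation":[-0.031,-0.0063,0],"turn":[0,0,0]},{"translation":[-0.031,-0.0063,0],"turn":[0,0,0]},{"translation":[0,0,0],"turn":[0,0,0]},{"translation":[0,0,0],"turn":[0,0,0]},{"translation":[0,0,0],"turn":[0,0,0]}]' |grep gr
python3 g.py 0.609 -0.3 0.0975
```

```text
grip_width: 0.0253
grasp_force: 25.0
grip_width: 0.0252
grasp_force: 25.0
t 21.77 pos [ 0.608  -0.3002  0.1701] xaxis [-1.     0.002  0.002] z [-0.002  0.001 -1.   ] togo [-0.0012  0.0002  0.0726] w 0.0252 F [-0.2  0.9 -0.1] grip 25.0
```

```bash
python3 -m handwheel '[{"translation":[-0.0006,0,0.025],"turn":[0,0,0]},{"translation":[0,0,0.02],"turn":[0,0,0]},{"translation":[0,0,0.008],"turn":[0,0,0]},{"translation":[0,0,0.006],"turn":[0,0,0]},{"translation":[0,0,0.004],"turn":[0,0,0]},{"translation":[0,0,0],"turn":[0,0,0]}]' >/dev/null; python3 g.py 0.609 -0.3 0.0975
python3 -m handwheel '[{"translation":[0,0,0.004],"turn":[0,0,0]},{"translation":[0,0,0.003],"turn":[0,0,0]},{"translation":[0,0,0.002],"turn":[0,0,0]},{"translation":[0,0,0.001],"turn":[0,0,0]},{"translation":[0,0,0],"turn":[0,0,0]}]' >/dev/null; python3 g.py 0.609 -0.3 0.0975
```

```text
t 22.27 pos [ 0.6093 -0.3004  0.108 ] xaxis [-1.     0.002  0.   ] z [-0.  0. -1.] togo [0.0003 0.0004 0.0105] w 0.0254 F [ 0.3 -1.4 -1.3] grip 25.0
t 22.68 pos [ 0.6097 -0.3003  0.0979] xaxis [-1.     0.002  0.   ] z [-0.  0. -1.] togo [0.0007 0.0003 0.0004] w 0.0254 F [ 0.  1. -1.] grip 25.0
```

```bash
python3 -m handwheel '[{"translation":[0,0,0.001],"turn":[0,0,0]},{"translation":[0,0,0.0005],"turn":[0,0,0]},{"translation":[0,0,0],"turn":[0,0,0]}]' |grep ft ; python3 -m handwheel '[{"translation":[0,0,0],"turn":[0,0,0]},{"translation":[0,0,0],"turn":[0,0,0]},{"translation":[0,0,0],"turn":[0,0,0]},{"translation":[0,0,0],"turn":[0,0,0]},{"translation":[0,0,0],"turn":[0,0,0]},{"translation":[0,0,0],"turn":[0,0,0]},{"translation":[0,0,-0.035],"turn":[0,0,0]},{"translation":[0,0,-0.04],"turn":[0,0,0]}]' 0 25 >/dev/null
python3 -m handwheel '[{"translation":[0.02,0,-0.02],"turn":[0,0,0]},{"translation":[0.03,0,-0.01],"turn":[0,0,0]},{"translation":[0.03,0,0],"turn":[0,0,0]},{"translation":[0.03,0,0],"turn":[0,0,0]},{"translation":[0.03,0,0],"turn":[0,0,0]},{"translation":[0,0,0],"turn":[0,0,0]},{"translation":[0,0,0],"turn":[0,0,0]}]' >/dev/null
python3 - <<'E'
from h import *
p,d=imaging.snapshot("top");cv2.imwrite("pics/t3.png",p)
P=cloud("top",d)
for n,c,h in [("S",(.621,.099),.07),("L",(.61,.315),.1),("X",(.6546,-.101),.115),("M",(.609,-.3),.085)]:
    m=(np.hypot(P[...,0]-c[0],P[...,1]-c[1])<.08)&(abs(P[...,2]-h-.010)<.006);q=P[m]
    A=np.c_[q[:,:2]-q[:,:2].mean(0),np.ones(len(q))];f=np.linalg.lstsq(A,q[:,2],rcond=None)[0]
    print(n,circ(P,h+.004,h+.016,c,.08),"tilt",np.round(f[:2],3),"flange top over rim",round(f[2]-h,4))
p,d=imaging.snapshot("scene");cv2.imwrite("pics/s3.png",p)
E
python3 g.py 0 0 0
```

```text
ft_force: [-0.2, -0.8, 1.5]
S [0.6213, 0.0979, 0.0661, 400.0, 0.6192, 0.0976] tilt [-0.     0.006] flange top over rim 0.0091
L [0.6099, 0.3162, 0.0993, 1056.0, 0.609, 0.314] tilt [ 0.001 -0.004] flange top over rim 0.0089
X [0.6547, -0.1011, 0.115, 1486.0, 0.6529, -0.1008] tilt [-0.     0.001] flange top over rim 0.0089
M [0.6095, -0.3, 0.0832, 705.0, 0.6077, -0.299] tilt [-0.001  0.   ] flange top over rim 0.0088
t 24.28 pos [ 0.4708 -0.2999  0.2019] xaxis [-1.     0.001 -0.001] z [ 0.001 -0.    -1.   ] togo [0.4715 0.2994 0.2011] w 0.0869 F [-0.3  1.7 -0.6] grip 0.0
```

View pics/t3.png

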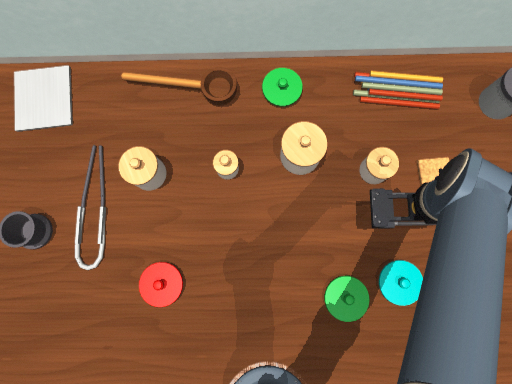

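View pics/s3.png

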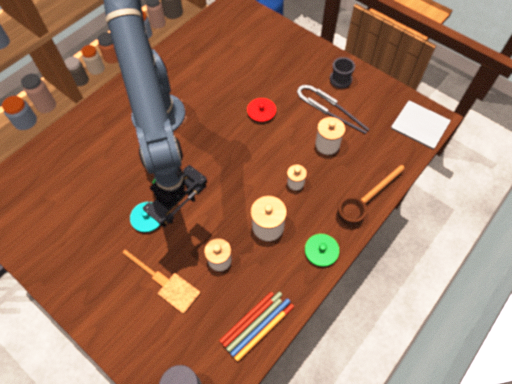

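All four lids are flat, with flange tops 9–10 mm above the rims. In the top view they sit at (140,163), (226,162), (304,142) and (382,162). The jacks and paddle haven't moved, and the gripper is clear.

```bash
python3 -c "
from cell import workorder;print(workorder.close_job())"
```

```text
the job is handed in; nothing more can be done
None
```

I put all four wooden lids back on their matching jars, flat on the rims and with no jar tipped, left the jacks and paddle where they lay, and handed the job in at about 24 s of the 106 s allowed.

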